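# Hook the retainer plate under the core box lip and snap it down

### The arm

A 6-joint arm with a two-finger parallel gripper is mounted at the origin on the work surface. World frame = base frame: x ahead of the robot, y to its left, z up, the work surface at z = 0. Lengths are in mm, angles in rad, forces in N, time in s.
With the tool pointing down it reaches from about 350 to 775 mm from the base axis. Payload 7.3 kg.
Tool frame: the origin (TCP) lies at the very end of the fingers, on their centre line; the grasp point (between the pads) lies 19 mm behind it; z points along the fingers, y is the line along which they close (so a half turn about z gives the same grasp; the last joint's range is limited). The gripper opens to 92 mm and grips with 3 to 60 N. Pads are 19 mm wide; open, the fingers measure 130 mm over their backs; the gripper's body (75 mm by 190 mm) begins 47 mm behind the grasp point.
Start: joints at [-1.402, 0.342, 1.524, -0, 1.275, -0.146], TCP at [162.576, -499.213, 226.741] pointing down, gripper open.
Joint ranges: [-2.53, 2.53], [-0.77, 2.02], [0.04, 2.7], [-1, 4.14], [0.28, 2.66], [-3.11, 3.11]. Speed limits (rad/s): [2.57, 2.57, 3.14, 3.14, 3.14, 3.14].

### API

Orientations are given as [roll, pitch, yaw] about the fixed x, y, z axes, in that order (R = Rz(yaw) Ry(pitch) Rx(roll)).
In Python, from plant import get_obs, vision, workorder gives the robot as it stands.
- The arm moves only by the shell command python3 -m pendant 'ROWS' [OPENING]. ROWS is a JSON object of lists of equal length, an entry for each row: "dp": the shift along the tool's x, y, z in m, a list of three; "rotation": the turn, a rotation vector about the tool's x, y, z in rad, a list of three. A call has 1 to 8 rows; each row is the pose to reach, as a shift and turn from the pose commanded when the call began, along the tool's axes at that moment; what a row does not reach only later rows make up. A row lasts 1/8 s, in which the tool goes at most 62.5 mm and 10.7 degrees, less where a joint would pass 70% of its speed; a pose out of reach is approached as far as the arm can. A call with a gripper value outside its range is refused whole. OPENING is the finger opening in m, from 0 to 0.0918, set as the call begins (- or left out, the last holds). The fingers move at their own pace and stop on an object; the grip force is fixed at half the most. Time passes only in rows, so rows that repeat a pose let the fingers close. It gives the time, the measured TCP pose, the force, the opening and the grip force at its end, in the units of the state.
- get_obs(): the state, without advancing time (a new reading comes with each control period).
- vision.capture(name): name is "scene" or "top" or "wrist"; returns a dict with "pixels" (480x640x3 uint8, red, green, blue), "vfov" (degrees; the focal length in pixels is half the picture's height over the tangent of half this angle, whatever the lens; pixels are square), "cx", "cy" (the principal point, pixels), "dist" ([k1, k2, p1, p2, k3] as OpenCV has them; the pictures are not rectified), "pose" (4x4, takes a point from camera to world coordinates); the wrist camera has in their place "T_tool_cam" (4x4, takes a point from camera to tool coordinates, whose origin is the TCP and whose axes are the flange's). Camera axes: x right, y up, looking along -z (the intrinsics and any distortion apply to the point x, -y, -z); pixel columns grow to the right and rows downward; lengths in mm; the calibration is good to about 2 mm. A picture is of the moment at which its call begins: read the wrist's pose just before it. There is no depth.
- workorder.close_job(): hands the job in; it is judged then, once.
The state is a dict: "time": time; "joint_positions": joint angles; "dq": joint speeds; "tau": joint torques, N m; "tool_pos": TCP position; "tcp_rot": TCP orientation; "contact_force": force on the tool from outside, world axes, zero at the start; "moment": the same for the moment, N m; "grip_width": finger opening in mm; "finger_force": force on a finger pad.
Only numpy, scipy, OpenCV 4.12 (cv2) and the standard library are available. Lean on these libraries where they do the work, as an engineer would, in place of code of your own. Each camera call takes 0.05 s, during which the arm holds its last target. There are 200 camera calls.

### The job

The aluminium retainer plate has been left lying on top of the core box. Get its notched far edge hooked under the box's lip while the near edge is still raised, feeling sideways for the hidden key that the notch must take, then press the near edge down until the plate lies flat in its seat and the sprung catch has snapped back over it. Then let go, leaving the other things on the table where they are.

Things in the scene. Friction and masses are not known exactly. Their poses are not given: they have to be found in the camera images.
- core_box: Black plastic core box, fixed. Origin: on the table under the centre of the covered bay; x points from near wall to lip (roughly away from the robot), z up. Spans x -84.5 to 84.5 mm, y -300 to 78; rim 83 mm high. Bay: x -76.5 to 76.5, y -70 to 70. Core rows lie below the rim at y under -78; a flap lid hinged at y = -303 is propped open, leaning to -y, up to 0.26 m high.
- plate: Aluminium plate, loose, 0.24-0.38 kg, 150 mm (x) by 110 (y) by 6 thick; origin: centre of underside, z up. On top a square-walled finger well, walls 10 mm thick, top 28 above the underside, inside x -51 to -19, y -35 to 35. Starts level on lip and near wall, up to 4 degrees askew. Pulled back off the lip, its far edge drops to the far ledge and it leans on the near wall at 9 degrees.
- plate_far (a point): Middle of the plate's far edge line, on the underside (plate x = 75 mm). At the start it is 6 to 19 mm beyond the lip's free edge, on top of the lip. A notch 20 mm wide (y -10 to 10) and 11 mm deep is cut in this edge, for the key under the lip.
- plate_near (a point): Middle of the plate's near edge, on the underside (plate x = -75 mm).
- lip_edge (a point): Middle of the lip's free edge, at its underside (box x = 52.5 mm, y = 0, 73 mm above the table). Axes as the box's. The 10 mm thick lip (top at 83 mm) juts from the back stop (face at box x = 76.5) over the far ledge: slot 13 mm high, 24 deep, 140 wide. Out of sight in it a key, an upright pin 10 mm across, stands on the ledge, centre at box x = 73.5 and y anywhere from -11 to 11 mm.
- seat (a point): Centre of the plate's seat (box x = 0, y = 0, 60 mm above the table). Axes as the box's. The plate must finally lie on two ledges at this height, one from box x -76.5 to -54 mm, one from x 0 to 76.5.
- catch (a joint): Sprung catch in the near wall, 40 mm wide. 0 m = out: its nose reaches 6 mm into the bay, lowest point 7 mm above the ledge, bevel rising to 20 mm above it; grows to 0.009 as pushed back (box -x). Spring 600 N/m, 4 N at rest. Pressing in the well, 4 to 16 N takes the plate past it; the plate's weight does not. With the plate flat under it, it springs back to 0.
- gneiss: Bystander: piece of grey banded rock core lying on the table, 45 mm thick, 85 mm long; origin under its centre.
- spatula: Bystander: stainless spatula, 200 mm long, lying beyond the box; origin at the table under its middle.
- wedge: Bystander: orange plastic wedge, 75 x 30 x 22 mm, on the table nearer than the box; origin under its centre.
- loupe: Bystander: brass hand lens lying on the table, 42 mm across with a 50 mm tab; 10 mm high; origin under the lens.
- near_wall (a point): Middle of the near wall's inner face at rim height (box x = -76.5 mm, y = 0, 83 mm above the table). Axes as the box's. Wall 8 mm thick, with a 44 mm wide gap for the catch; 153 mm to the back stop. A plate stopped by the key (far edge 16 mm under the lip) still lies on this wall; home against the back stop (24 mm) it drops off it on to the catch.
There are look-alikes about, which are no part of the job. There is more than one size of the plate; the one meant has the size given above.

How it is judged (in metres and radians):
On the way:
1. the plate's far edge is at least 8 mm under the lip while its near edge is still raised (plate tilted more than 0.05 rad) (x of plate_far in the frame of lip_edge above 0.008 m and z of plate_far in the frame of lip_edge below -0.005 m and z of plate_near in the frame of seat above 0.008 m and angle between plate's own z axis and vertical above 0.05 rad), for 0.1 s.
At the end, for the whole second after the job is handed in: The plate lies at rest and flat in its seat: both edges within 2.5 mm of ledge height, tilt under 0.03 rad, far edge at least 15 mm under the lip, and the catch back out to within 2 mm (x of plate_far in the frame of lip_edge above 0.015 m and z of plate_far in the frame of seat between -0.0025 and 0.0025 m and z of plate_near in the frame of seat between -0.0025 and 0.0025 m and angle between plate's own z axis and vertical below 0.03 rad and value of joint catch below 0.002 m and linear speed of plate below 0.01 m/s and angular speed of plate below 0.1 rad/s); the robot touches nothing.
It fails at once if a bystander (core fragment, spatula, wedge or hand lens) is moved by more than 20 mm (distance of any of gneiss, spatula, wedge, loupe from where it was at the start of the episode above 0.02 m).
It also fails if it takes over 64 s, if anything falls off the work surface, if the arm or the gripper's body presses on something with over 40 N, if the wrist force passes 120 N, or if a joint passes its speed limit or range.

## Working session

There is one attempt and no reset: what is moved stays moved. The work goes in short steps, Python scripts to look and compute and a shell command to move; the robot and the scene stay as the last step left them, time stands still between calls to the robot, and variables do not carry over. Pictures are saved under pics/ and viewed, at most 10 in all, crops included, and the job is handed in when it is done.

```bash
ls; mkdir -p pics
python3 - <<'E'
from plant import get_obs, vision
import cv2, numpy as np
o=get_obs(); print(o)
ims=[]
for n in("scene","top","wrist"):
    c=vision.capture(n); cv2.imwrite(f"pics/{n}0.png",c["pixels"][:,:,::-1]); print(n,{k:(np.round(v,4).tolist() if not np.isscalar(v) else v) for k,v in c.items() if k!="pixels"})
E
```

```text
pics
{'time': 0.0, 'joint_positions': array([-1.40195938e+00,  3.42694813e-01,  1.52501790e+00, -1.91335577e-05,
        1.27535527e+00, -1.45970859e-01]), 'dq': array([-1.33601150e-03, -2.05626479e-04,  8.37029996e-05, -7.67784972e-04,
       -1.78293515e-03, -7.19098122e-05]), 'tau': array([-1.21436555e-03, -4.31245637e+01, -2.44223785e+01,  7.15371617e-02,
        5.58959472e-02, -1.60667018e-04]), 'tool_pos': array([ 162.52068857, -498.79571347,  226.05912296]), 'tcp_rot': array([-3.14013036e+00, -1.96488432e-04,  3.14813242e-01]), 'contact_force': array([-0.50484181,  0.42930232,  0.61296206]), 'moment': array([0.01167678, 0.0023771 , 0.01853466]), 'finger_force': 0.0, 'grip_width': 91.8504315669744}
scene {'vfov': 47.56489115822417, 'cx': 322.50508752911173, 'cy': 249.5379922097759, 'dist': [-0.1578, 0.0, 0.0, 0.0, 0.0], 'pose': [[-0.4997, -0.4411, 0.7455, 1428.8837], [0.8661, -0.2666, 0.4228, 552.5234], [0.0122, 0.8569, 0.5153, 696.9959], [0.0, 0.0, 0.0, 1.0]]}
top {'vfov': 42.329802741914555, 'cx': 320.20932134496627, 'cy': 244.1960854940006, 'dist': [0.0006, 0.0, 0.0, 0.0, 0.0], 'pose': [[-0.0109, 0.9971, -0.0759, 462.2032], [-0.9996, -0.0128, -0.0247, 60.1273], [-0.0256, 0.0756, 0.9968, 1208.8701], [0.0, 0.0, 0.0, 1.0]]}
wrist {'vfov': 58.310674482517655, 'cx': 316.232208094336, 'cy': 232.48747958846852, 'dist': [0.0123, 0.0, 0.0, 0.0, 0.0], 'T_tool_cam': [[-0.001, 0.9653, 0.2612, 70.4064], [1.0, 0.0011, -0.0001, -0.0138], [-0.0004, 0.2612, -0.9653, -157.5082], [0.0, 0.0, 0.0, 1.0]]}
```

View pics/top0.png

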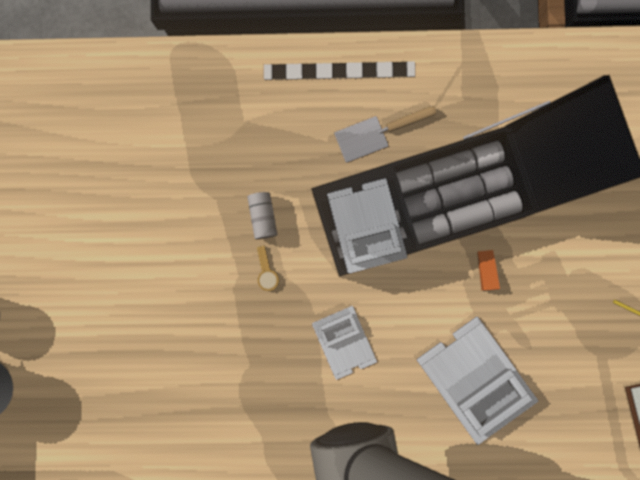

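View pics/scene0.png

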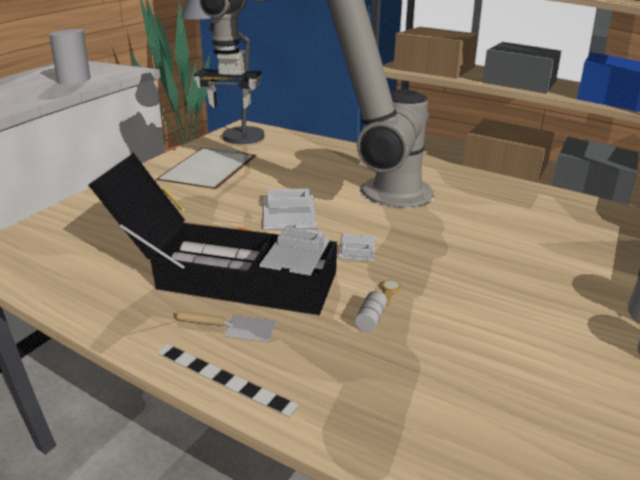

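The top view shows three notched plates: small at (345,342), large at (477,380), and the one on the core box at (368,225). The last fits, since it lies on top of the box and is the middle size. I'll confirm its size in an enlarged crop and by measurement.

```bash
cat > h.py <<'E'
from plant import get_obs, vision
import cv2, numpy as np
from scipy.spatial.transform import Rotation as Ro
def cap(n):
    o=get_obs(); c=vision.capture(n)
    if n=="wrist":
        T=np.eye(4); T[:3,:3]=Ro.from_euler('xyz',o["tcp_rot"]).as_matrix(); T[:3,3]=o["tool_pos"]; c["pose"]=T@np.array(c["T_tool_cam"])
    return c
def K(c):
    f=240/np.tan(np.radians(c["vfov"])/2); return np.array([[f,0,c["cx"]],[0,f,c["cy"]],[0,0,1.]])
def ray(c,px):
    p=cv2.undistortPoints(np.array(px,float).reshape(-1,1,2),K(c),np.array(c["dist"],float))[:,0]
    d=np.c_[p[:,0],-p[:,1],-np.ones(len(p))]; P=np.array(c["pose"]); return P[:3,3],d@P[:3,:3].T
def onz(c,px,z):
    o,d=ray(c,px); return o+d*((z-o[2])/d[:,2])[:,None]
def proj(c,X):
    P=np.array(c["pose"]); Xc=(np.array(X,float).reshape(-1,3)-P[:3,3])@P[:3,:3]
    return cv2.projectPoints(Xc*[1,-1,-1],np.zeros(3),np.zeros(3),K(c),np.array(c["dist"],float))[0][:,0]
def tool(o,v): # world vector -> tool axes
    return Ro.from_euler('xyz',o["tcp_rot"]).inv().apply(v)
E
python3 - <<'E'
from h import *
c=cap("top"); I=c["pixels"][:,:,::-1]
cv2.imwrite("pics/crop1.png",cv2.resize(I[150:290,300:420],None,fx=4.2,fy=4.2,interpolation=cv2.INTER_CUBIC))
print(onz(c,[(313,188),(343,275),(368,225)],83).round(1), onz(c,[(331,193),(387,181),(346,273),(405,255)],89).round(1))
print(onz(c,[(268,280),(262,215),(362,138),(489,271)],10).round(1))
E
```

```text
[[6.515e+02 1.002e+02 8.300e+01]
 [4.914e+02 4.730e+01 8.300e+01]
 [5.819e+02 5.000e-01 8.300e+01]] [[640.8  67.2  89. ]
 [661.3 -35.   89. ]
 [494.8  41.9  89. ]
 [526.  -64.8  89. ]]
[[ 485.3  191.7   10. ]
 [ 612.1  202.9   10. ]
 [ 761.4    5.6   10. ]
 [ 497.7 -233.8   10. ]]
```

View pics/crop1.png

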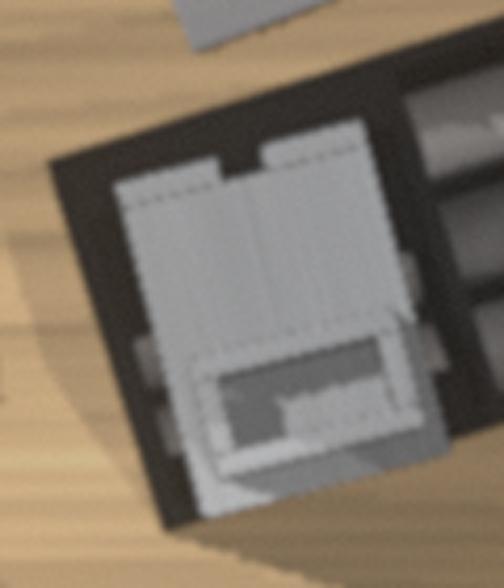

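The crop confirms the plate on the box: about 148 x 108 mm, notch on the far edge, well near the robot. The near-left corner is at top-view pixel (349,273) and the far-right corner at (386,179). Next I move the wrist camera over it.

```bash
python3 -m pendant '{"dp":[[0.278,-0.172,-0.014],[0.278,-0.172,-0.014],[0.278,-0.172,-0.014],[0.278,-0.172,-0.014],[0.278,-0.172,-0.014],[0.278,-0.172,-0.014],[0.278,-0.172,-0.014]],"rotation":[[0,0,-0.79],[0,0,-0.79],[0,0,-0.79],[0,0,-0.79],[0,0,-0.79],[0,0,-0.79],[0,0,-0.79]]}'
python3 - <<'E'
from h import *
o=get_obs(); print(o["time"],tool(o,np.array([585,0,240])-o["tool_pos"]), np.radians(108.3)-o["tcp_rot"][2])
E
```

```text
time: 1.08
tool_pos: [373.9, -249.3, 240.7]
tcp_rot: [-3.141, 0.0, 1.107]
contact_force: [-0.6, -0.4, 0.4]
grip_width: 91.7
finger_force: 0.0
1.075 [317.44240582  77.19334916   0.49286313] 0.7836037582175208
```

```bash
python3 -m pendant '{"dp":[[0.317,0.077,0],[0.317,0.077,0],[0.317,0.077,0],[0.317,0.077,0],[0.317,0.077,0],[0.317,0.077,0],[0.317,0.077,0],[0.317,0.077,0]],"rotation":[[0,0,-0.784],[0,0,-0.784],[0,0,-0.784],[0,0,-0.784],[0,0,-0.784],[0,0,-0.784],[0,0,-0.784],[0,0,-0.784]]}' 0.024
python3 - <<'E'
from h import *
c=cap("wrist"); np.save("w1.npy",c,allow_pickle=True)
cv2.imwrite("pics/w1.png",c["pixels"][:,:,::-1]); print(get_obs()["tool_pos"],get_obs()["joint_positions"])
E
```

```text
time: 2.08
tool_pos: [584.1, -3.2, 240.7]
tcp_rot: [-3.141, 0.0, 1.886]
contact_force: [-0.3, -1.1, -0.6]
grip_width: 24.2
finger_force: 0.0
[584.15059358  -3.08918847 240.87666023] [-1.36123330e-01  4.42157982e-01  1.32994342e+00 -6.07780669e-04
  1.36970881e+00 -4.51217612e-01]
```

View pics/w1.png

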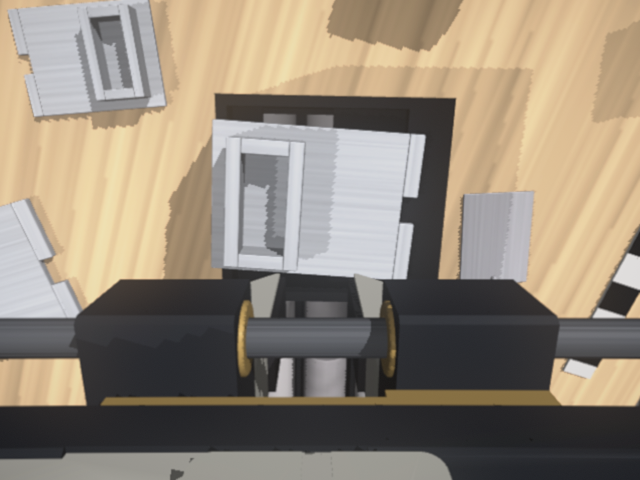

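The wrist view shows the plate with corners near (213,120), (425,135), (407,279) and (211,267), and the well opening at x 240-290. The box rim's +y corners are at (216,94) and (455,98).

Run:
```python
from h import *
c=np.load("w1.npy",allow_pickle=True).item(); I=c["pixels"]
hsv=cv2.cvtColor(I,cv2.COLOR_RGB2HSV); S,V=hsv[...,1].astype(int),hsv[...,2].astype(int)
def lab(m,p):
    n,l=cv2.connectedComponents(m.astype(np.uint8)); return l==l[p[1],p[0]]
roi=np.zeros(S.shape,bool); roi[100:279,190:440]=1
m=lab((V>95)&(S<45)&roi,(370,200))
ct=max(cv2.findContours(m.astype(np.uint8),0,cv2.CHAIN_APPROX_NONE)[0],key=len)[:,0].astype(float)
P=onz(c,ct,89)[:,:2].astype(np.float32)
r=cv2.minAreaRect(P); print("plate rect",r); print(cv2.boxPoints(r).round(1))
print("px",proj(c,np.c_[cv2.boxPoints(r),[89]*4]).round(0).tolist())
# box: dark mask edges, fit lines
d=(V<75)
def edge(rng,axis,first):
    pts=[]
    for k in rng:
        line=d[150 if 0 else 0:,k] if axis==0 else d[k]
        idx=np.where(line[60:] if axis==0 else line[330:480])[0]
        if len(idx): pts.append((k,60+idx[0]) if axis==0 else (330+idx[-1],k))
    v=cv2.fitLine(np.array(pts,np.float32),cv2.DIST_HUBER,0,.01,.01).ravel(); return v
top=edge(range(235,440,3),0,1); right=edge(range(115,190,3),1,1)
for n,v in(("top",top),("right",right)):
    a=onz(c,[v[2:]-50*v[:2],v[2:]+50*v[:2]],83)[:,:2]; dd=a[1]-a[0]; print(n,v.round(3),a.round(1).tolist(),np.degrees(np.arctan2(dd[1],dd[0])))
A=np.array([[top[1],-top[0]],[right[1],-right[0]]]); b=[top[1]*top[2]-top[0]*top[3],right[1]*right[2]-right[0]*right[3]]
p=np.linalg.solve(A,b); q=onz(c,[p,(216,94)],83); print("corner",p,q)
```

```text
plate rect ((578.9786376953125, 7.687767028808594), (150.1954345703125, 118.86762237548828), 13.912732124328613)
[[491.8  47.3]
 [520.4 -68.1]
 [666.2 -31.9]
 [637.6  83.4]]
px [[211.0, 106.0], [210.0, 268.0], [406.0, 282.0], [428.0, 122.0]]
top [1.000e+00 1.900e-02 3.292e+02 9.680e+01] [[533.8, 68.3], [600.6, 88.6]] 16.93721736534345
right [ 1.02e-01 -9.95e-01  4.49e+02  1.51e+02] [[671.6, 34.9], [651.2, 102.5]] 106.79589729418656
corner [454.2845   99.22734] [[650.77922762 103.80234772  83.        ]
 [491.56238974  55.75160885  83.        ]]
```

```bash
cat >> h.py <<'E'
def fit(pts): return cv2.fitLine(np.array(pts,np.float32),cv2.DIST_HUBER,0,.01,.01).ravel()
def inter(u,v):
    A=np.array([[u[1],-u[0]],[v[1],-v[0]]]); return np.linalg.solve(A,[u[1]*u[2]-u[0]*u[3],v[1]*v[2]-v[0]*v[3]])
def scan(M,a,b,n=40,L=14,rise=True):
    """strongest gray step perpendicular to a-b (right side normal), returns fitted line"""
    a,b=np.array(a,float),np.array(b,float); t=(b-a)/np.linalg.norm(b-a); nn=np.array([-t[1],t[0]]); s=np.arange(-L,L+.01,.5)
    P=(a+(b-a)*np.linspace(.04,.96,n)[:,None])[:,None]+s[None,:,None]*nn
    g=cv2.remap(M,P[...,0].astype(np.float32),P[...,1].astype(np.float32),1); g=cv2.GaussianBlur(g,(5,1),0)
    d=np.gradient(g,axis=1); k=np.abs(d).argmax(1); return fit(P[np.arange(n),k])
E
python3 - <<'E'
from h import *
def ang(v): return round(float(np.degrees(np.arctan2(v[1],v[0]))),2)
c=np.load("w1.npy",allow_pickle=True).item(); M=cv2.cvtColor(c["pixels"],cv2.COLOR_RGB2GRAY).astype(np.float32)
near=scan(M,(212,130),(211,258),L=5); far1=scan(M,(425,137),(418,192),L=6); far2=scan(M,(412,228),(407,274),L=6)
top=scan(M,(340,130),(408,135),L=7); bot=scan(M,(225,267),(400,279),L=5)
farl=fit([far1[2:]-25*far1[:2],far1[2:]+25*far1[:2],far2[2:]-20*far2[:2],far2[2:]+20*far2[:2]])
C=[inter(near,top),inter(farl,top),inter(farl,bot),inter(near,bot)]
X=onz(c,C,89)[:,:2]; print("plate px",np.round(C,1).tolist(),"\n",X.round(1).tolist())
for i in range(4): d=X[(i+1)%4]-X[i]; print(np.linalg.norm(d).round(1),ang(d))
print("ctr",X.mean(0))
bt=scan(M,(235,95),(440,98),L=6); br=scan(M,(453,110),(447,180),L=6)
bn=scan(M,(216,97),(214,117),n=15,L=5)
B=onz(c,[inter(bn,bt),inter(bt,br)],83)[:,:2]; print("box wrist",B.round(1).tolist(),np.linalg.norm(B[1]-B[0]),ang(B[1]-B[0]))
t=cap("top"); M=cv2.cvtColor(t["pixels"],cv2.COLOR_RGB2GRAY).astype(np.float32)
cn,cf=(339.5,275),(312.5,188.5)
l=scan(M,cf,cn,L=5); f=scan(M,cf,(480,126),L=5)
# near rim edge merges into side wall: use left & far edges only
B=onz(t,[inter(l,f),l[2:],l[2:]+40*l[:2],f[2:],f[2:]+40*f[:2]],83)[:,:2]; print("top corner",B[0].round(1),ang(B[1]-B[2]),ang(B[3]-B[4]))
E
```

```text
plate px [[212.0, 118.5999984741211], [425.5, 134.3000030517578], [405.79998779296875, 280.20001220703125], [211.1999969482422, 267.20001220703125]] 
 [[494.3, 39.3], [639.1, 75.2], [665.5, -31.0], [520.9, -67.0]]
149.2 13.93
109.4 -76.06
149.0 -166.03
109.5 104.05
ctr [579.96220963   4.14083738]
box wrist [[490.2, 56.0], [651.2, 104.9]] 168.29455270366228 16.9
top corner [649.9 105. ] 17.76 109.88
```

Run:
```python
from h import *
o=get_obs(); print(o["tool_pos"],o["tcp_rot"],o["contact_force"],tool(o,np.array([566.4,.7,125])-o["tool_pos"]), np.radians(103.95)-o["tcp_rot"][2])
```

```text
[584.24446294  -2.82107603 241.00973124] [-3.14150192e+00  4.03989920e-04  1.88625571e+00] [-0.17232324  0.63445609  0.86237758] [  8.93049297 -15.86095838 116.00757248] -0.07198595400911434
```

```bash
python3 -m pendant '{"dp":[[0.009,-0.016,0.06],[0.009,-0.016,0.116],[0.009,-0.016,0.116],[0.009,-0.016,0.116],[0.009,-0.016,0.116]],"rotation":[[0,0,0.072],[0,0,0.072],[0,0,0.072],[0,0,0.072],[0,0,0.072]]}' 0.024
python3 - <<'E'
from h import *
o=get_obs(); print(o["time"],o["contact_force"],tool(o,np.array([566.4,.7,92])-o["tool_pos"]), np.radians(103.95)-o["tcp_rot"][2])
c=cap("wrist"); cv2.imwrite("pics/w2.png",c["pixels"][:,:,::-1])
E
```

```text
time: 2.8
tool_pos: [568.6, 2.1, 127.4]
tcp_rot: [3.137, 0.002, 1.816]
contact_force: [-0.4, -0.2, 0.7]
grip_width: 24.1
finger_force: 0.0
2.8 [-0.41575184 -0.15295191  0.65867301] [-0.73256414 -2.60601984 35.43325378] -0.0021815930691537755
```

View pics/w2.png

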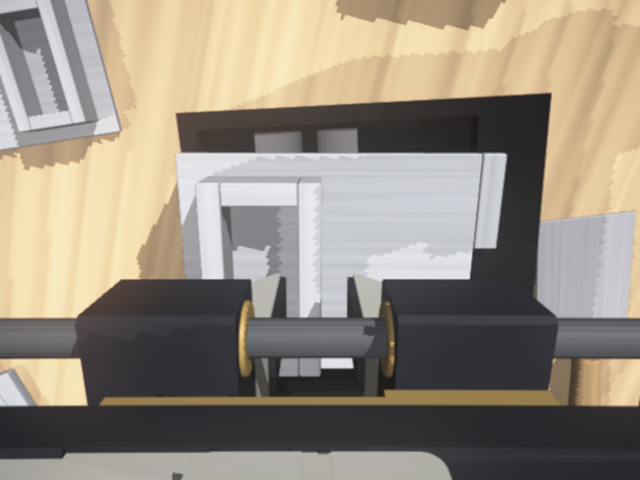

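The fingers straddle the well's far wall (wall at columns 300-320, gripper centre near 317), about 2.5 mm too far forward. I shift and descend.

```bash
python3 -m pendant '{"dp":[[-0.001,-0.0025,0.01],[-0.001,-0.0025,0.02],[-0.001,-0.0025,0.026],[-0.001,-0.0025,0.026],[-0.001,-0.0025,0.026]],"rotation":[[0,0,0],[0,0,0],[0,0,0],[0,0,0],[0,0,0]]}' 0.024
python3 - <<'E'
from h import *
o=get_obs(); print(o["time"],o["contact_force"],tool(o,np.array([566.4,.7,92])-o["tool_pos"]), np.radians(103.95)-o["tcp_rot"][2])
E
```

```text
time: 3.48
tool_pos: [564.8, 1.0, 98.7]
tcp_rot: [3.141, 0.0, 1.817]
contact_force: [0.7, -0.1, -0.2]
grip_width: 24.4
finger_force: 0.0
3.475 [ 0.67114714 -0.05927844 -0.2288918 ] [-0.64117846  1.44368167  6.74565135] -0.002577939739345947
```

```bash
python3 -m pendant '{"dp":[[0,0.001,0.003],[0,0.001,0.006],[0,0.001,0.006]],"rotation":[[0,0,0],[0,0,0],[0,0,0]]}' 0.024
python3 -m pendant '{"dp":[[0,0,0],[0,0,0],[0,0,0],[0,0,0],[0,0,0]],"rotation":[[0,0,0],[0,0,0],[0,0,0],[0,0,0],[0,0,0]]}' 0.0
```

```text
time: 3.85
tool_pos: [565.5, 1.2, 92.4]
tcp_rot: [-3.141, -0.0, 1.817]
contact_force: [0.1, -0.6, -0.0]
grip_width: 24.1
finger_force: 0.0
time: 4.47
tool_pos: [565.7, 1.2, 92.8]
tcp_rot: [3.141, 0.0, 1.817]
contact_force: [-0.1, 0.3, 0.7]
grip_width: 9.9
finger_force: 30.0
```

```bash
cat >> h.py <<'E'
BO=np.array([593.2,5.5,0]); BY=np.radians(16.9)
def mk(R,p): T=np.eye(4); T[:3,:3]=R.as_matrix(); T[:3,3]=p; return T
BX=mk(Ro.from_euler('z',BY),BO)
TP0=mk(Ro.from_euler('z',np.radians(13.95)),[580,4.1,83]); TT0=mk(Ro.from_euler('xyz',[np.pi,0,1.817]),[565.6,1.2,92.6])
G=np.linalg.inv(TP0)@TT0
def toolT(o): return mk(Ro.from_euler('xyz',o["tcp_rot"]),o["tool_pos"])
def plan(o,xf,yb,zf,th):
    """plate far-edge middle at box (xf,yb,zf), near edge up th deg -> dp (mm), rotvec in tool"""
    R=Ro.from_euler('y',np.radians(th)); c=np.array([xf,yb,zf])-R.apply([75,0,0])
    D=np.linalg.inv(toolT(o))@BX@mk(R,c)@G
    return D[:3,3].round(1),Ro.from_matrix(D[:3,:3]).as_rotvec().round(3)
def where(o):
    """plate far-edge middle in box frame, tilt and yaw (deg), if held as grasped"""
    T=np.linalg.inv(BX)@toolT(o)@np.linalg.inv(G)
    f=(T@[75,0,0,1])[:3]; n=(T@[-75,0,0,1])[:3]; return f.round(1),n.round(1),Ro.from_matrix(T[:3,:3]).as_euler('ZYX',degrees=True).round(1)
E
python3 -m pendant '{"dp":[[0,0,-0.01],[0,0,-0.02],[0,0,-0.03],[0,0,-0.03],[0,0,-0.03]],"rotation":[[0,0,0],[0,0,0],[0,0,0],[0,0,0],[0,0,0]]}'
python3 - <<'E'
from h import *
o=get_obs(); print(where(o)); print(plan(o,40,0,90,11))
E
```

```text
time: 5.1
tool_pos: [565.5, 1.2, 122.6]
tcp_rot: [-3.141, 0.0, 1.817]
contact_force: [-0.1, -0.0, -2.3]
grip_width: 9.5
finger_force: 30.0
(array([ 61.7,  -1.3, 113. ]), array([-88.1,   6.4, 113. ]), array([-3.,  0., -0.]))
(array([ -4.2, -18.2,   6.1]), array([ 0.192, -0.004, -0.052]))
```

```bash
python3 -m pendant '{"dp":[[-0.002,-0.009,0.003],[-0.004,-0.018,0.006],[-0.004,-0.018,0.006],[-0.004,-0.018,0.006],[-0.004,-0.018,0.006]],"rotation":[[0.096,-0.002,-0.026],[0.192,-0.004,-0.052],[0.192,-0.004,-0.052],[0.192,-0.004,-0.052],[0.192,-0.004,-0.052]]}'
python3 - <<'E'
from h import *
o=get_obs(); print(where(o)); print(plan(o,40,0,66,11)); c=cap("scene"); cv2.imwrite("pics/s2.png",cv2.resize(c["pixels"][190:330,130:350,::-1],None,fx=3.6,fy=3.6));
E
```

```text
time: 5.72
tool_pos: [549.1, -7.1, 116.9]
tcp_rot: [-2.951, -0.001, 1.868]
contact_force: [0.2, 0.2, -1.9]
grip_width: 9.7
finger_force: 30.0
(array([40.4,  0.2, 90.5]), array([-106.9,    0.2,  118.9]), array([ 0. , 10.9,  0. ]))
(array([-0.2,  4.3, 24. ]), array([ 0.001, -0.   ,  0.   ]))
```

View pics/s2.png

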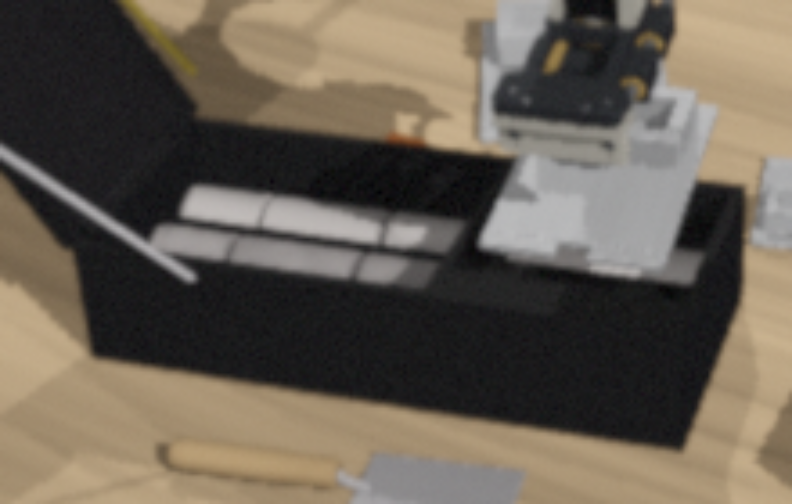

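Scene crop: the plate is held at the well wall, far edge down over the bay, clear of the lip. I lower it.

```bash
python3 -m pendant '{"dp":[[0,0.005,0.012],[0,0.010,0.023],[0,0.010,0.023],[0,0.010,0.023]],"rotation":[[0,0,0],[0,0,0],[0,0,0],[0,0,0]]}'
python3 - <<'E'
from h import *
o=get_obs(); print(where(o)); print(plan(o,46,0,62,11)); print(tool(o,[0,0,-1]))
E
```

```text
time: 6.28
tool_pos: [554.4, -5.4, 92.0]
tcp_rot: [-2.949, -0.001, 1.869]
contact_force: [0.2, 0.4, -1.7]
grip_width: 9.7
finger_force: 30.0
(array([45.8,  0.2, 65.5]), array([-101.4,    0.2,   94.1]), array([ 0., 11.,  0.]))
(array([-0.2,  0.8,  3.4]), array([-0.   , -0.   ,  0.001]))
[-0.00104922  0.19118593  0.98155328]
```

Now I lower in small steps to feel the ledge.

```bash
python3 -m pendant '{"dp":[[0,0.0005,0.0025],[0,0.0008,0.004],[0,0.0008,0.004]],"rotation":[[0,0,0],[0,0,0],[0,0,0]]}'
python3 -m pendant '{"dp":[[0,0.0002,0.001],[0,0.0002,0.001]],"rotation":[[0,0,0],[0,0,0]]}'
python3 -m pendant '{"dp":[[0,0.0002,0.001],[0,0.0002,0.001]],"rotation":[[0,0,0],[0,0,0]]}'
python3 -c "
from h import *
o=get_obs(); print(where(o),o['contact_force'],o['moment'])"
```

```text
time: 6.65
tool_pos: [554.3, -5.4, 88.1]
tcp_rot: [-2.95, -0.001, 1.869]
contact_force: [-0.7, -0.3, -3.1]
grip_width: 9.8
finger_force: 30.0
time: 6.9
tool_pos: [554.3, -5.4, 87.1]
tcp_rot: [-2.949, -0.001, 1.869]
contact_force: [0.5, -0.4, -2.8]
grip_width: 9.7
finger_force: 30.0
time: 7.15
tool_pos: [554.4, -5.4, 86.3]
tcp_rot: [-2.95, -0.001, 1.869]
contact_force: [0.2, 0.4, -0.8]
grip_width: 9.8
finger_force: 30.0
(array([45.9,  0.2, 59.7]), array([-1.013e+02,  1.000e-01,  8.830e+01]), array([ 0., 11.,  0.])) [ 0.1821978   0.43870419 -0.7706521 ] [ 0.07928375 -0.26974849 -0.00775229]
```

The ledge is felt at about z 59.7, which agrees with 60. I lift 1 mm and slide under the lip.

```bash
python3 -m pendant '{"dp":[[0,0.004,-0.002],[0,0.008,-0.0026],[0,0.012,-0.0034],[0,0.0155,-0.0041],[0,0.0155,-0.0041]],"rotation":[[0,0,0],[0,0,0],[0,0,0],[0,0,0],[0,0,0]]}'
python3 -m pendant '{"dp":[[0,0.002,-0.0004],[0,0.002,-0.0004],[0,0.002,-0.0004]],"rotation":[[0,0,0],[0,0,0],[0,0,0]]}'
python3 -c "
from h import *
o=get_obs(); print(where(o),o['contact_force'],o['moment'])"
```

```text
time: 7.78
tool_pos: [569.9, -0.6, 87.0]
tcp_rot: [-2.95, -0.001, 1.869]
contact_force: [0.5, 0.7, -2.5]
grip_width: 9.9
finger_force: 30.0
time: 8.15
tool_pos: [571.6, -0.1, 87.2]
tcp_rot: [-2.949, -0.001, 1.869]
contact_force: [0.7, 0.5, -3.2]
grip_width: 9.6
finger_force: 30.0
(array([63.9,  0.3, 60.7]), array([-83.4,   0.2,  89.3]), array([ 0., 11.,  0.])) [ 0.74250405  0.50774437 -3.15178586] [ 0.05778722 -0.31053775 -0.02920624]
```

```bash
for i in 1; do python3 -m pendant '{"dp":[[0,0.0015,-0.0003],[0,0.003,-0.0006],[0,0.003,-0.0006]],"rotation":[[0,0,0],[0,0,0],[0,0,0]]}'; done
python3 -m pendant '{"dp":[[0,0.0015,-0.0003],[0,0.0015,-0.0003]],"rotation":[[0,0,0],[0,0,0]]}'
python3 -m pendant '{"dp":[[0,0.0015,-0.0003],[0,0.0015,-0.0003]],"rotation":[[0,0,0],[0,0,0]]}'
python3 -c "
from h import *
o=get_obs(); print(where(o),o['contact_force'],o['moment'])"
```

```text
time: 8.52
tool_pos: [574.7, 0.8, 87.2]
tcp_rot: [-2.95, -0.001, 1.869]
contact_force: [-0.3, 0.2, -3.0]
grip_width: 10.0
finger_force: 30.0
time: 8.78
tool_pos: [576.1, 1.2, 87.2]
tcp_rot: [-2.95, -0.001, 1.869]
contact_force: [0.3, -0.1, -2.3]
grip_width: 9.7
finger_force: 30.0
time: 9.02
tool_pos: [576.8, 1.5, 87.1]
tcp_rot: [-2.948, -0.001, 1.869]
contact_force: [-3.7, -2.4, -1.9]
grip_width: 9.6
finger_force: 30.0
(array([69.3,  0.3, 60.4]), array([-77.9,   0.2,  89.3]), array([ 0. , 11.1,  0. ])) [-3.66313664 -2.38135861 -1.88964289] [-0.22259376  0.33732863 -0.04611421]
```

Stopped by the key at 16.8 mm under the lip with 4 N. The moment hints at the key being on the -y side, so I back off, shift -7 mm and try again.

```bash
python3 -m pendant '{"dp":[[0,-0.003,0.0003],[-0.0035,-0.003,0.0003],[-0.007,-0.003,0.0003],[-0.007,-0.003,0.0003],[-0.007,-0.0015,0],[-0.007,0,-0.0003],[-0.007,0,-0.0003]],"rotation":[[0,0,0],[0,0,0],[0,0,0],[0,0,0],[0,0,0],[0,0,0],[0,0,0]]}'
python3 -m pendant '{"dp":[[0,0.0008,-0.0002],[0,0.0015,-0.0003],[0,0.0015,-0.0003]],"rotation":[[0,0,0],[0,0,0],[0,0,0]]}'
python3 -c "
from h import *
o=get_obs(); print(where(o),o['contact_force'],o['moment'])"
```

```text
time: 9.9
tool_pos: [578.5, -5.4, 87.5]
tcp_rot: [-2.946, -0.001, 1.869]
contact_force: [-4.4, -2.1, -0.2]
grip_width: 10.1
finger_force: 30.0
time: 10.28
tool_pos: [578.7, -5.4, 87.5]
tcp_rot: [-2.943, -0.001, 1.869]
contact_force: [-9.0, -4.5, 1.2]
grip_width: 9.5
finger_force: 30.0
(array([69. , -6.8, 60.4]), array([-78. ,  -6.9,  90. ]), array([ 0. , 11.4,  0. ])) [-9.0375907  -4.46267475  1.22685993] [-0.63535438  1.18550487  0.06368057]
```

Blocked again at 69.0. The moment now points to the key on the +y side, so I try +7 mm.

```bash
python3 -m pendant '{"dp":[[0,-0.0045,0.0006],[0.005,-0.0045,0.0006],[0.010,-0.0045,0.0006],[0.014,-0.0045,0.0006],[0.014,-0.0045,0.0006],[0.014,-0.003,0.0003],[0.014,-0.0015,0],[0.014,-0.0015,0]],"rotation":[[0,0,0],[0,0,0],[0,0,0],[0,0,0],[0,0,0],[0,0,0],[0,0,0],[0,0,0]]}'
python3 -m pendant '{"dp":[[0,0.0008,-0.0002],[0,0.0015,-0.0003],[0,0.0015,-0.0003]],"rotation":[[0,0,0],[0,0,0],[0,0,0]]}'
python3 -c "
from h import *
o=get_obs(); print(where(o),o['contact_force'],o['moment'])"
```

```text
time: 11.28
tool_pos: [575.7, 8.3, 87.8]
tcp_rot: [-2.95, -0.001, 1.869]
contact_force: [-0.3, 0.3, -3.5]
grip_width: 9.6
finger_force: 30.0
time: 11.65
tool_pos: [577.0, 8.8, 87.8]
tcp_rot: [-2.95, -0.001, 1.869]
contact_force: [-0.0, -0.1, -3.0]
grip_width: 9.7
finger_force: 30.0
(array([71.7,  7.3, 61.3]), array([-75.5,   7.2,  89.9]), array([ 0., 11.,  0.])) [-0.02688713 -0.13626763 -2.98989438] [ 0.09180561 -0.32610377 -0.00877818]
```

The notch has passed the key: 71.7 with no force. I go on to the back stop, slightly lower.

```bash
python3 -m pendant '{"dp":[[0,0.0015,0.0002],[0,0.0025,0.0002],[0,0.0025,0.0002]],"rotation":[[0,0,0],[0,0,0],[0,0,0]]}'
python3 -m pendant '{"dp":[[0,0.0012,-0.0002],[0,0.0015,-0.0003],[0,0.0015,-0.0003]],"rotation":[[0,0,0],[0,0,0],[0,0,0]]}'
python3 -m pendant '{"dp":[[0,0.001,-0.0002],[0,0.001,-0.0002]],"rotation":[[0,0,0],[0,0,0]]}'
python3 -c "
from h import *
o=get_obs(); print(where(o),o['contact_force'],o['moment'])"
```

```text
time: 12.02
tool_pos: [579.4, 9.6, 87.1]
tcp_rot: [-2.95, -0.001, 1.869]
contact_force: [0.3, -0.8, -3.5]
grip_width: 9.5
finger_force: 30.0
time: 12.4
tool_pos: [580.8, 10.0, 87.1]
tcp_rot: [-2.95, -0.001, 1.869]
contact_force: [-1.2, -0.7, -2.7]
grip_width: 9.6
finger_force: 30.0
time: 12.65
tool_pos: [581.4, 10.3, 87.2]
tcp_rot: [-2.949, -0.001, 1.869]
contact_force: [-2.1, -0.3, -1.7]
grip_width: 9.7
finger_force: 30.0
(array([76.2,  7.4, 60.5]), array([-71. ,   7.3,  89.3]), array([ 0. , 11.1,  0. ])) [-2.1044909  -0.34069963 -1.66283401] [-0.04256168  0.08337603 -0.05638075]
```

Home at 23.7 mm under the lip. Criterion 1 was met on the way. Next I swing the near edge down about the far edge while still holding it.

```bash
python3 -c "
from h import *
o=get_obs()
for th in (8,5,2,0): print(th,plan(o,75.3,7.3,60.2,th))"
```

```text
8 (array([-0. , -1.2,  5.3]), array([-0.053, -0.001,  0.   ]))
5 (array([-0. , -1.4, 10. ]), array([-0.106, -0.001,  0.   ]))
2 (array([-0. , -1.3, 14.8]), array([-0.158, -0.001,  0.   ]))
0 (array([-0. , -1. , 17.9]), array([-0.193, -0.001,  0.   ]))
```

```bash
python3 -m pendant '{"dp":[[0,-0.0007,0.0026],[0,-0.0012,0.0053],[0,-0.0013,0.0076],[0,-0.0014,0.010],[0,-0.0014,0.010]],"rotation":[[-0.026,0,0],[-0.053,0,0],[-0.08,0,0],[-0.106,0,0],[-0.106,0,0]]}'
python3 -c "
from h import *
o=get_obs(); print(where(o),o['contact_force'],o['moment'])
for th in (3,1,0): print(th,plan(o,75.3,7.3,60,th))"
```

```text
time: 13.28
tool_pos: [579.5, 9.4, 78.5]
tcp_rot: [-3.058, -0.0, 1.869]
contact_force: [2.3, 0.8, -0.4]
grip_width: 10.1
finger_force: 30.0
(array([76.6,  7.1, 61.4]), array([-72.9,   7. ,  73.9]), array([ 0. ,  4.8, -0. ])) [ 2.33361396  0.82877667 -0.40715632] [ 0.13269564 -0.45895016 -0.01226052]
3 (array([ 0.3, -1.4,  4.3]), array([-0.031, -0.   ,  0.   ]))
1 (array([ 0.3, -1.6,  7.5]), array([-0.066, -0.   ,  0.   ]))
0 (array([ 0.3, -1.6,  9. ]), array([-0.083, -0.   ,  0.   ]))
```

The catch pushes back with 2.4 N. I keep pressing.

```bash
python3 -m pendant '{"dp":[[0,-0.0007,0.002],[0,-0.0014,0.0043],[0,-0.0014,0.0043]],"rotation":[[-0.016,0,0],[-0.031,0,0],[-0.031,0,0]]}'
python3 -m pendant '{"dp":[[0,-0.0001,0.0016],[0,-0.0002,0.0032],[0,-0.0002,0.0032]],"rotation":[[-0.018,0,0],[-0.035,0,0],[-0.035,0,0]]}'
python3 -c "
from h import *
o=get_obs(); print(where(o),o['contact_force'],o['moment'])
for th in (0,): print(th,plan(o,75.3,7.3,60,th))"
```

```text
time: 13.65
tool_pos: [579.2, 8.9, 75.0]
tcp_rot: [-3.092, 0.001, 1.869]
contact_force: [4.3, 2.6, 5.4]
grip_width: 9.4
finger_force: 30.1
time: 14.02
tool_pos: [576.8, 8.7, 70.4]
tcp_rot: [-3.122, -0.001, 1.869]
contact_force: [1.9, 1.2, 0.7]
grip_width: 9.7
finger_force: 30.1
(array([74.7,  7.2, 59.1]), array([-75.3,   7.2,  61.9]), array([0. , 1.1, 0. ])) [1.87331135 1.23610018 0.6582771 ] [ 0.32485906 -0.74245977  0.01168551]
0 (array([0.1, 0.4, 0.8]), array([-0.019, -0.001,  0.   ]))
```

```bash
python3 -m pendant '{"dp":[[0,0.0004,0.0005],[0,0.0006,0.001],[0,0.0006,0.001],[0,0.0006,0.001]],"rotation":[[-0.01,0,0],[-0.022,0,0],[-0.022,0,0],[-0.022,0,0]]}'
python3 -c "
from h import *
o=get_obs(); print(where(o),o['contact_force'],o['moment'])"
```

```text
time: 14.52
tool_pos: [576.9, 8.7, 69.8]
tcp_rot: [3.14, -0.001, 1.869]
contact_force: [-0.8, 0.3, 6.1]
grip_width: 9.9
finger_force: 30.0
(array([75. ,  7.2, 60.3]), array([-75. ,   7.2,  60.1]), array([ 0. , -0.1,  0. ])) [-0.81299167  0.27356443  6.0986734 ] [-0.01512588 -0.02734951  0.01894942]
```

It sits flat and the catch's sideways push has gone. I let go, back off and look.

```bash
python3 -m pendant '{"dp":[[0,0,0],[0,0,0],[0,0,0],[0,0,0]],"rotation":[[0,0,0],[0,0,0],[0,0,0],[0,0,0]]}' 0.024
python3 -m pendant '{"dp":[[0,0,-0.01],[0,0,-0.03],[0,0,-0.07],[0,0,-0.13],[0,0,-0.16],[0,0,-0.16],[0,0,-0.16],[0,0,-0.16]],"rotation":[[0,0,0],[0,0,0],[0,0,0],[0,0,0],[0,0,0],[0,0,0],[0,0,0],[0,0,0]]}'
python3 - <<'E'
from h import *
c=cap("wrist"); I=c["pixels"][:,:,::-1].copy()
T=BX; b=lambda p:(T@np.r_[p,1])[:3]
px=proj(c,[b([-75,62.2,66]),b([-75,-47.8,66]),b([52.5,0,83]),b([-70.5,0,67]),b([52.5,62.2,66])]); print(px.round(1))
cv2.imwrite("pics/w3.png",cv2.resize(I[80:290,180:470],None,fx=2.7,fy=2.7,interpolation=cv2.INTER_CUBIC))
E
```

```text
time: 15.02
tool_pos: [576.9, 8.9, 69.0]
tcp_rot: [3.14, -0.001, 1.869]
contact_force: [0.6, -0.7, -0.4]
grip_width: 24.0
finger_force: 0.0
time: 16.02
tool_pos: [576.1, 8.7, 227.8]
tcp_rot: [-3.141, -0.002, 1.869]
contact_force: [-0.1, 0.5, -0.3]
grip_width: 23.9
finger_force: 0.0
[[234.1 138.9]
 [240.8 280.8]
 [409.6 228.1]
 [243.7 222.5]
 [409.8 139.3]]
```

View pics/w3.png

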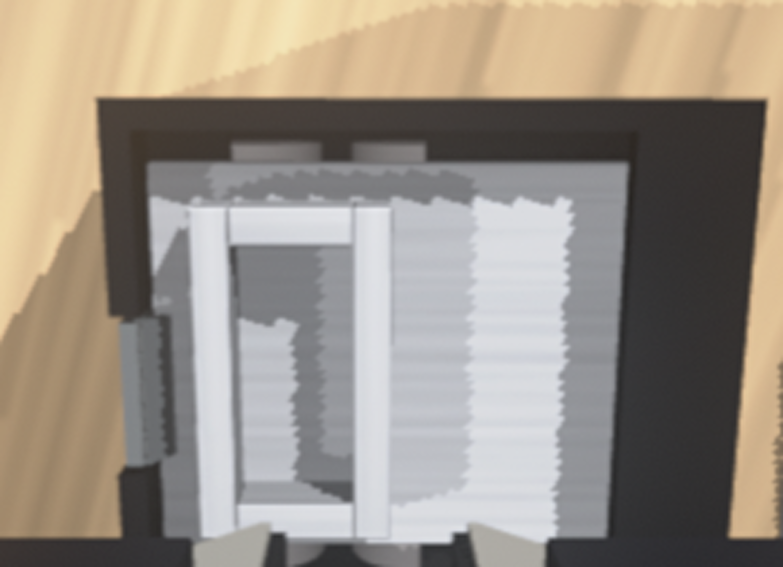

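The crop shows the plate flush in the bay. The catch nose reaches over its near edge at crop x≈172, which is pixel (243.7,222) and exactly where a fully sprung-out nose should project. The plate's near corner at crop (148,162) also matches the seat-height prediction of (146,159). I hand in.

```bash
python3 -c "
from plant import workorder; print(workorder.close_job())"
```

```text
the job is handed in; nothing more can be done
None
```

I handed the job in after about 16 s of robot time: my last picture and readings show the plate hooked on its key, flat in its seat with the catch sprung back over it and the gripper clear; the bystanders were never approached, and the judge returned no verdict.

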